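# Screw down the cover of a baduk stone case, crisscross

### The job

The metal cover of the pale paulownia stone case is being screwed down crisscross, a little at a time: two diagonally opposite brass wing screws have had their first eighth of a turn (bars slantwise), the other two are still loose (bars across the case). First turn the two loose ones clockwise about an eighth of a turn, so that all four bars stand slantwise; then tighten fully, with bars along the case's long sides, first one diagonal pair and then the other pair. Leave the little bronze bell weight standing where it is in the middle of the cover.

Things in the scene. Friction and masses are not known exactly. Their poses are not given: they have to be found in the camera images.
- case: Fixed pale wooden case, flat grey metal cover, 240 (x, long side) x 180 (y) mm; origin at the centre of its underside on the bench, z up; cover top at 78 mm. Four brass wing screws at x +-80, y +-55 mm, axes vertical; each head is an upright flat bar 42 long, 12 thick, 24 high, from 93 to 117 mm above the origin (grip across the 12 mm, mid-height 105 mm); below it a 12 mm stem with a 22 mm collar.
- screw_a (a joint): Turn (rad) of the wing screw at x +80, y +55 mm in the case's frame, diagonal to screw_c; starts at 0.65 to 0.9. 0 = loose, bar along the case's y; grows clockwise from above; 0.785 = eighth of a turn, bar slantwise; 1.571 = tight, at the stop, bar along the case's x. Bar direction = case yaw + 1.571 - value. Turns on the spot without sinking, friction 0.06 N m, stays where left.
- screw_b (a joint): Turn (rad) of the wing screw at x +80, y -55 mm in the case's frame, diagonal to screw_d; starts loose, 0 to 0.2. 0 = loose, bar along the case's y; grows clockwise from above; 0.785 = eighth of a turn, bar slantwise; 1.571 = tight, at the stop, bar along the case's x. Bar direction = case yaw + 1.571 - value. Turns on the spot without sinking, friction 0.06 N m, stays where left.
- screw_c (a joint): Turn (rad) of the wing screw at x -80, y -55 mm in the case's frame, diagonal to screw_a; starts at 0.65 to 0.9. 0 = loose, bar along the case's y; grows clockwise from above; 0.785 = eighth of a turn, bar slantwise; 1.571 = tight, at the stop, bar along the case's x. Bar direction = case yaw + 1.571 - value. Turns on the spot without sinking, friction 0.06 N m, stays where left.
- screw_d (a joint): Turn (rad) of the wing screw at x -80, y +55 mm in the case's frame, diagonal to screw_b; starts loose, 0 to 0.2. 0 = loose, bar along the case's y; grows clockwise from above; 0.785 = eighth of a turn, bar slantwise; 1.571 = tight, at the stop, bar along the case's x. Bar direction = case yaw + 1.571 - value. Turns on the spot without sinking, friction 0.06 N m, stays where left.
- bell_center (a point): Small loose bronze bell weight, 38 mm across, 36 mm high with its loop, 0.15 kg, standing near the middle of the cover (within 8 mm); the point is on its axis 17 mm above its foot, z up along its axis.

How it is judged:
By the outcome, as a careful person would: the job done as asked, in the order asked, and still so for the second after the job is handed in, with the robot touching nothing.
It also fails if it takes over 70 s, if anything falls off the work surface, if the arm or the gripper's body presses on something with over 40 N, if the wrist force passes 120 N, or if a joint passes its speed limit or range.

### The arm

A 6-joint arm with a two-finger parallel gripper is mounted at the origin on the work surface. World frame = base frame: x ahead of the robot, y to its left, z up, the work surface at z = 0. Lengths are in m, angles in rad, forces in N, time in s.
With the tool pointing down it reaches from about 0.375 to 0.975 m from the base axis. Payload 3.8 kg.
Tool frame: the origin (TCP) lies midway between the tips of the shut fingers; the grasp point (between the pads) lies 19 mm behind it (bot.grip_point_offset is the z of the grasp point in the tool frame, in m); z points along the fingers, y is the line along which they close (so a half turn about z gives the same grasp; the last joint's range is limited). The gripper opens to 85 mm and grips with 20 to 120 N. Pads are 22 mm wide; open, the fingers measure 114 mm over their backs; the gripper's body (76 mm by 85 mm) begins 54 mm behind the grasp point. The pads swing forward as they close: fully open they stand 13 mm farther back than shut.
Start: joints at [-1.25, 0.264, 1.604, -0, 1.274, -0.037], TCP at [0.236, -0.632, 0.201] pointing down, gripper open.
Joint ranges: [-2.63, 2.63], [-0.94, 2.18], [0.31, 2.57], [-1.31, 4.45], [0, 2.66], [-2.55, 2.55]. Speed limits (rad/s): [2.57, 2.57, 3.14, 3.14, 3.14, 3.14].

### API

Orientations are given as a rotation vector (axis times angle).
In Python, from workcell import sensors, optics, order, bot gives the robot as it stands.
- The arm moves only by the tool play_rows, never from a script. Its argument "commands" is a list of rows, each a list of 6 numbers: the shift along the tool's x, y, z in cm, then the turn, a rotation vector about the tool's x, y, z in rad. In form: [[dx, dy, dz, wx, wy, wz], ...]. A call has 1 to 5 rows; each row shifts and turns the commanded pose from where the row before left it, along the tool's axes as they then stand; what a row does not reach is not made up. A row lasts 1/12 s, in which the tool goes at most 41.7 mm and 7.16 degrees, less where a joint would pass 70% of its speed; a pose out of reach is approached as far as the arm can. A call with a gripper value outside its range is refused whole. "grip" is the closure, from 0 (fully open) to 1 (shut), set as the call begins (left out, the last holds). The fingers move at their own pace and stop on an object; "force" is the grip in N (left out, the last holds). Time passes only in rows, so rows that do not move let the fingers close. It gives the time, the measured TCP pose, the force, the opening and the grip force at its end, in the units of the state.
- sensors.read_state(): the state, without advancing time (a new reading comes with each control period).
- optics.read_camera(name): name is "side" or "top" or "wrist"; returns the picture (480x640x3 uint8, red, green, blue); there is no depth.
- optics.camera_info(name): a dict with "mtx" (3x3 intrinsics, pixels), "R" (3x3) and "t" (3): a world point X has camera coordinates R X + t. Camera axes: x right, y down, z forward; pixel columns grow to the right and rows downward; lengths in m; the calibration is good to about 2 mm. A picture is of the moment at which its call begins: read the wrist's pose just before it. camera_info takes no time and is no camera call; for the wrist camera it gives the pose at the moment of the call.
- order.finish_job(): hands the job in; it is judged then, once.
The state is a dict: "time": time; "q": joint angles; "joint_vel": joint speeds; "joint_torque": joint torques, N m; "tool_pos": TCP position; "tcp_rot": TCP orientation; "wrist_force": force on the tool from outside, world axes, zero at the start; "torque": the same for the moment, N m; "width": opening from 0.0 (shut) to 1.0 (fully open); "grip_force": force on a finger pad.
Only numpy, scipy, OpenCV 4.12 (cv2) and the standard library are available. Lean on these libraries where they do the work, as an engineer would, in place of code of your own. Each camera call takes 0.05 s, during which the arm holds its last target. There are 200 camera calls.

## Working session

There is one attempt and no reset: what is moved stays moved. The work goes in short steps, Python scripts to look and compute and a tool call to move; the robot and the scene stay as the last step left them, time stands still between calls to the robot, and variables do not carry over. Pictures are saved under pics/ and viewed, at most 10 in all, crops included, and the job is handed in when it is done.

Besides the shell and the picture viewer there is one more tool, called after ">>>" as name([rows], argument=value, ...), one row to a line, values as JSON. play_rows: Moves the arm, as the interface text tells. Its arguments: {"type":"object","properties":{"commands":{"type":"array","items":{"type":"array","items":{"type":"number"}}},"grip":{"type":"number"},"force":{"type":"number"}},"required":["commands"]}

```bash
ls; mkdir -p pics; python3 - <<'E'
from workcell import sensors, optics, order, bot
import cv2
s=sensors.read_state();print(s, bot.grip_point_offset)
for n in("top","side"):
    cv2.imwrite(f"pics/{n}0.png",optics.read_camera(n)[:,:,::-1]);i=optics.camera_info(n);print(n,i)
E
```

```text
pics
{'time': 0.0, 'q': array([-1.24987678e+00,  2.64771046e-01,  1.60539017e+00, -2.61532051e-05,
        1.27367725e+00, -3.68787518e-02]), 'joint_vel': array([ 0.00094259, -0.0004774 ,  0.0005157 , -0.00113761,  0.00017278,
       -0.00024323]), 'joint_torque': array([ 1.35591985e-03, -5.15116167e+01, -3.67305493e+01,  1.58924595e-04,
        1.29567058e-02,  2.46363902e-05]), 'tool_pos': array([ 0.23614387, -0.63149133,  0.1995413 ]), 'tcp_rot': array([-3.08926697e+00, -5.58651983e-01,  5.37817386e-04]), 'wrist_force': array([-0.21366955,  0.4770092 , -0.18512321]), 'torque': array([ 0.01443032, -0.02380649,  0.00267035]), 'grip_force': 0.0, 'width': 1.001562683764094} -0.0187
top {'mtx': array([[462.00845007,   0.        , 309.5086852 ],
       [  0.        , 462.00845007, 242.887702  ],
       [  0.        ,   0.        ,   1.        ]]), 'R': array([[ 0.01708581, -0.99831538,  0.05544799],
       [-0.98545417, -0.02619173, -0.16791093],
       [ 0.16908034, -0.05177256, -0.98424156]]), 't': array([0.01029466, 0.57666594, 0.64720298])}
side {'mtx': array([[470.68897532,   0.        , 318.82942195],
       [  0.        , 470.68897532, 243.82598629],
       [  0.        ,   0.        ,   1.        ]]), 'R': array([[ 0.92760721, -0.37317164, -0.01696444],
       [-0.28134685, -0.66803774, -0.68889007],
       [ 0.24574135,  0.64379229, -0.72466729]]), 't': array([-0.48704468,  0.25419679,  0.5512553 ])}
```

View pics/top0.png

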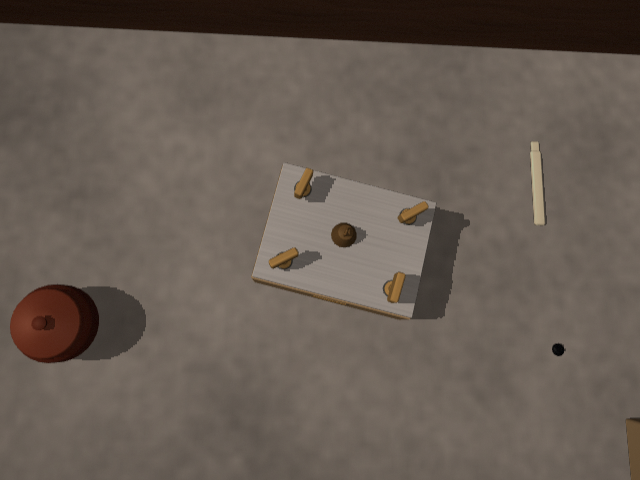

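View pics/side0.png

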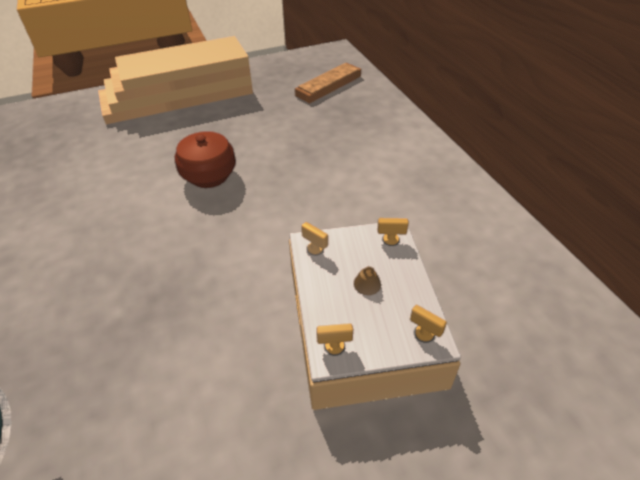

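The top view shows the case: slanted bars at (413,212)=a and (284,258)=c, loose ones at (397,287)=b and (303,183)=d, and the bell at (344,235). In the side view they are a (428,322), b (335,336), c (315,237), d (393,228), bell (368,281).

```bash
cat > h.py <<'E'
from workcell import sensors, optics, order, bot
import numpy as np, cv2
from scipy.optimize import least_squares
from scipy.spatial.transform import Rotation as Ro
LOC=dict(a=(.08,.055),b=(.08,-.055),c=(-.08,-.055),d=(-.08,.055))
def P(i): return i["mtx"]@np.c_[i["R"],i["t"]]
def proj(i,X):
    u=P(i)@np.r_[X,1]; return u[:2]/u[2]
def ray(i,uv):
    d=i["R"].T@np.linalg.solve(i["mtx"],[*uv,1]); return -i["R"].T@i["t"],d
def onz(i,uv,z):
    c,d=ray(i,uv); return c+d*(z-c[2])/d[2]
def c2w(p,l,z):
    c,s=np.cos(p[2]),np.sin(p[2]); return np.array([p[0]+c*l[0]-s*l[1],p[1]+s*l[0]+c*l[1],z])
E
python3 - <<'E'
from h import *
T,S=optics.camera_info("top"),optics.camera_info("side")
t=dict(a=(413,212),b=(397,287),c=(284,258),d=(304,183),bell=(344,235))
s=dict(a=(428,321),b=(335,335),c=(315,237),d=(393,227),bell=(368,281))
X={}
for k in t:
    h=cv2.triangulatePoints(P(T),P(S),np.array(t[k],float),np.array(s[k],float))[:,0];X[k]=h[:3]/h[3];print(k,X[k].round(4))
f=lambda p:np.concatenate([c2w(p,LOC[k],p[3])-X[k] for k in LOC])
r=least_squares(f,[.6,-.05,-1.7,.105]);print(r.x.round(4),(r.fun*1e3).round(1))
# corners of cover on z=.078
for uv in [(284,164),(436,203),(413,318),(253,279)]: print(onz(T,uv,.078).round(4))
E
```

```text
a [ 0.6156 -0.1206  0.1036]
b [ 0.5084 -0.0961  0.1028]
c [0.5453 0.0604 0.1013]
d [0.653  0.035  0.1026]
bell [ 0.5846 -0.0252  0.0833]
[ 0.5806 -0.0303 -1.8031  0.1026] [ 0.1 -0.2 -1.   0.2  0.6 -0.2  0.1 -0.2  1.2 -0.5 -0.1 -0. ]
[0.6886 0.0642 0.078 ]
[ 0.6364 -0.1627  0.078 ]
[ 0.467  -0.1245  0.078 ]
[0.5174 0.1034 0.078 ]
```

>>> play_rows([
  [2.96, -2.46, -0.44, 0, 0, 0],
  [2.96, -2.46, -0.44, 0, 0, 0],
  [2.96, -2.46, -0.44, 0, 0, 0],
  [2.96, -2.46, -0.44, 0, 0, 0],
  [2.96, -2.46, -0.44, 0, 0, 0],
])

```text
time: 0.52
tool_pos: [0.3322, -0.4633, 0.2223]
tcp_rot: [-3.091, -0.558, 0.0]
wrist_force: [1.3, 0.0, 0.3]
width: 0.999
grip_force: 0.0
```

>>> play_rows([
  [2.96, -2.46, -0.44, 0, 0, 0],
  [2.96, -2.46, -0.44, 0, 0, 0],
  [2.96, -2.46, -0.44, 0, 0, 0],
  [2.96, -2.46, -0.44, 0, 0, 0],
  [2.96, -2.46, -0.44, 0, 0, 0],
])

```text
time: 0.93
tool_pos: [0.4277, -0.2962, 0.2447]
tcp_rot: [-3.091, -0.559, 0.0]
wrist_force: [1.0, -0.8, -0.6]
width: 0.997
grip_force: 0.0
```

>>> play_rows([
  [2.96, -2.46, -0.44, 0, 0, 0],
  [2.96, -2.46, -0.44, 0, 0, 0],
  [2.96, -2.46, -0.44, 0, 0, 0],
  [2.96, -2.46, -0.44, 0, 0, 0],
  [2.96, -2.46, -0.44, 0, 0, 0],
])

```text
time: 1.35
tool_pos: [0.5233, -0.1292, 0.2668]
tcp_rot: [-3.091, -0.559, 0.001]
wrist_force: [0.6, -0.7, -0.2]
width: 1.003
grip_force: 0.0
```

>>> play_rows([
  [2.96, -2.46, -0.44, 0, 0, 0],
  [2.96, -2.46, -0.44, 0, 0, 0],
  [2.96, -2.46, -0.44, 0, 0, 0],
  [0, 0, 0, 0, 0, -0.12],
  [0, 0, 0, 0, 0, -0.12],
])

```text
time: 1.77
tool_pos: [0.5811, -0.0284, 0.2796]
tcp_rot: [-2.997, -0.939, 0.001]
wrist_force: [-0.0, -0.3, -0.2]
width: 0.999
grip_force: 0.0
```

>>> play_rows([
  [0, 0, 0, 0, 0, -0.12],
  [0, 0, 0, 0, 0, -0.12],
  [0, 0, 0, 0, 0, -0.12],
  [0, 0, 0, 0, 0, -0.12],
  [0, 0, 0, 0, 0, -0.12],
])

```text
time: 2.18
tool_pos: [0.58, -0.0308, 0.2794]
tcp_rot: [-2.589, -1.778, 0.001]
wrist_force: [-0.5, -0.3, 0.5]
width: 1.008
grip_force: 0.0
```

>>> play_rows([
  [0, 0, 0, 0, 0, -0.12],
  [0, 0, 0, 0, 0, -0.12],
  [0, 0, 0, 0, 0, -0.12],
  [0, 0, 0, 0, 0, -0.12],
  [0, 0, 0, 0, 0, -0.12],
])

```text
time: 2.6
tool_pos: [0.5799, -0.0308, 0.2794]
tcp_rot: [-1.948, -2.464, 0.001]
wrist_force: [-0.1, 0.9, -0.1]
width: 0.996
grip_force: 0.0
```

>>> play_rows([
  [0, 0, 0, 0, 0, -0.12],
  [0, 0, 0, 0, 0, -0.12],
  [0, 0, 0, 0, 0, -0.12],
  [0, 0, 0, 0, 0, -0.12],
  [0, 0, 0, 0, 0, -0.12],
])

```text
time: 3.02
tool_pos: [0.58, -0.0309, 0.2794]
tcp_rot: [-1.132, -2.929, 0.001]
wrist_force: [-0.3, -0.6, -0.7]
width: 0.998
grip_force: 0.0
```

>>> play_rows([
  [0, 0, 0, 0, 0, -0.12],
  [0, 0, 0, 0, 0, -0.12],
  [0, 0, 0, 0, 0, -0.12],
  [0, 0, 0, 0, 0, -0.12],
  [0, 0, 0, 0, 0, 0],
])

```text
time: 3.43
tool_pos: [0.58, -0.0309, 0.2794]
tcp_rot: [-0.408, -3.114, 0.0]
wrist_force: [0.4, 0.5, 0.1]
width: 1.0
grip_force: 0.0
```

```bash
python3 - <<'E'
from h import *
i=optics.camera_info("wrist"); im=optics.read_camera("wrist"); cv2.imwrite("pics/w1raw.png",im[:,:,::-1])
np.savez("w1.npz",**i)
p=[.5806,-.0303,-1.803]
for k in LOC: print(k,proj(i,c2w(p,LOC[k],.117)).round(1),proj(i,c2w(p,LOC[k],.105)).round(1))
print(-i["R"].T@i["t"], i["R"][2])
E
```

```text
a [246.6 262.9] [248.9 258.3]
b [234.4 151.2] [237.4 150. ]
c [410.8 145.8] [407.9 144.7]
d [405.5 258.5] [403.  254.1]
[ 0.49891949 -0.00822938  0.45121794] [ 0.31560579 -0.08502941 -0.945073  ]
```

View pics/w1raw.png

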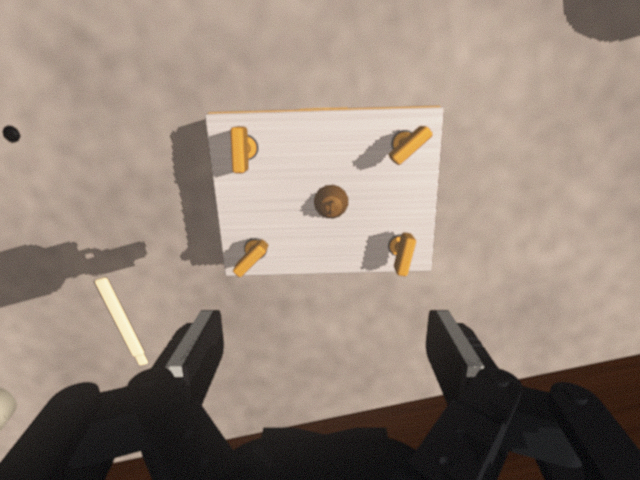

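The wrist view shows the cover with all four bars: a (251,258), b (240,150), c (411,145), d (405,254), within 4 px of the prediction. I'll refine the pose and the angles with a silhouette fit.

```bash
cat >> h.py <<'E'
U=4  # supersampling
def bar_mask(i,p,k,v,shape):
    m=np.zeros(shape,np.uint8); o=c2w(p,LOC[k],0)
    def fill(pts):
        uv=np.array([proj(i,x) for x in pts]); cv2.fillConvexPoly(m,cv2.convexHull(np.round((uv+.5)*U-.5).astype(np.int32)),1)
    f=p[2]+np.pi/2-v; e=np.array([np.cos(f),np.sin(f),0]); n=np.array([-e[1],e[0],0])
    fill([o+a*.021*e+b*.006*n+[0,0,z] for a in(-1,1) for b in(-1,1) for z in(.093,.117)])
    for r,z0,z1 in((.006,.078,.093),(.011,.078,.083)):
        fill([o+[r*np.cos(t),r*np.sin(t),z] for t in np.linspace(0,6.28,16) for z in(z0,z1)])
    return m
def orange(im,sat=120,val=120):
    h=cv2.cvtColor(im,cv2.COLOR_RGB2HSV); return ((h[...,0]>8)&(h[...,0]<28)&(h[...,1]>sat)&(h[...,2]>val)).astype(np.uint8)
def fit_views(views,p0,v0,keys="abcd"):
    """views: list of (info,image); joint fit of case pose and screw turns"""
    from scipy.optimize import minimize
    dat=[]
    for i,im in views:
        o=cv2.resize(orange(im),None,fx=U,fy=U,interpolation=cv2.INTER_NEAREST)
        for k in keys:
            c=proj(i,c2w(p0,LOC[k],.105)); w=np.zeros(o.shape,np.uint8); cv2.circle(w,tuple(int(x*U) for x in c),36*U,1,-1); dat.append((i,k,o*w))
    def cost(q):
        p=np.array([p0[0]+q[0]*1e-3,p0[1]+q[1]*1e-3,p0[2]+q[2]*1e-2]); s=0
        for i,k,o in dat:
            m=bar_mask(i,p,k,v0[k]+q[3+keys.index(k)]*.05,o.shape); s+=1-(m&o).sum()/max(1,(m|o).sum())
        return s/len(dat)
    n=3+len(keys); r=minimize(cost,np.zeros(n),method="Powell",options=dict(maxiter=6,xtol=.05,ftol=1e-4))
    q=r.x; return [p0[0]+q[0]*1e-3,p0[1]+q[1]*1e-3,p0[2]+q[2]*1e-2],{k:v0[k]+q[3+j]*.05 for j,k in enumerate(keys)},r.fun
E
python3 - <<'E'
from h import *
w=dict(np.load("w1.npz")); iw=cv2.imread("pics/w1raw.png")[:,:,::-1]; T=optics.camera_info("top"); it=cv2.imread("pics/top0.png")[:,:,::-1]
S=optics.camera_info("side"); is_=cv2.imread("pics/side0.png")[:,:,::-1]
v=dict(a=.8,b=.1,c=.8,d=.1)
for vs in ([(w,iw)],[(T,it)],[(w,iw),(T,it),(S,is_)]):
    r=fit_views(vs,[.5806,-.0303,-1.803],v); print(np.round(r[0],4),{k:round(x,3) for k,x in r[1].items()},round(r[2],3))
E
```

```text
[ 0.581  -0.0283 -1.8092] {'a': np.float64(0.721), 'b': np.float64(0.099), 'c': np.float64(1.001), 'd': np.float64(0.028)} 0.279
[ 0.5816 -0.0282 -1.8091] {'a': np.float64(0.727), 'b': np.float64(0.116), 'c': np.float64(0.87), 'd': np.float64(0.069)} 0.467
[ 0.581  -0.0289 -1.8089] {'a': np.float64(0.717), 'b': np.float64(0.155), 'c': np.float64(0.976), 'd': np.float64(0.029)} 0.352
```

```bash
cat >> h.py <<'E'
CASE=[.581,-.0287,-1.809]
def plan(k,v,z,case=CASE):
    s=sensors.read_state(); R=Ro.from_rotvec(s["tcp_rot"]); M=R.as_matrix()
    d=M.T@(c2w(case,LOC[k],z)-s["tool_pos"])*100
    th=np.arctan2(M[1,1],M[0,1]); w=(th-(case[2]-v)+np.pi/2)%np.pi-np.pi/2
    print(k,"shift cm",d.round(2),"turn wz",round(w,3),"tilt",M[2].round(3),"q6",s["q"][5].round(2),"grip",round(s["width"],3))
E
python3 -c "
from h import *
plan('d',.04,.14);plan('b',.1,.14)"
```

```text
d shift cm [-5.33  8.39 13.94] turn wz 0.012 tilt [ 0.001 -0.    -1.   ] q6 -1.4 grip 0.998
b shift cm [ 5.22 -7.92 13.96] turn wz 0.072 tilt [ 0.001 -0.    -1.   ] q6 -1.4 grip 0.998
```

>>> play_rows([
  [-1.07, 1.68, 2.79, 0, 0, 0],
  [-1.07, 1.68, 2.79, 0, 0, 0],
  [-1.07, 1.68, 2.79, 0, 0, 0],
  [-1.06, 1.68, 2.79, 0, 0, 0],
  [-1.06, 1.67, 2.79, 0, 0, 0.012],
], grip=0.6, force=40)

```text
time: 3.9
tool_pos: [0.6541, 0.0368, 0.1391]
tcp_rot: [-0.438, -3.111, -0.0]
wrist_force: [0.2, 0.5, 0.3]
width: 0.399
grip_force: 0.0
```

>>> play_rows([
  [0, 0, 0, 0, 0, 0],
  [0, 0, 0, 0, 0, 0],
])

```text
time: 4.07
tool_pos: [0.6518, 0.0367, 0.1373]
tcp_rot: [-0.433, -3.105, 0.002]
wrist_force: [0.5, -0.2, 0.4]
width: 0.401
grip_force: 0.0
```

```bash
python3 - <<'E'
from h import *
plan('d',.04,.087)
i=optics.camera_info("wrist"); im=optics.read_camera("wrist"); 
m=im.copy()
o=bar_mask(i,CASE,'d',.04,(480*U,640*U)); c,_=cv2.findContours(cv2.resize(o,(640,480)),cv2.RETR_EXTERNAL,cv2.CHAIN_APPROX_NONE); cv2.drawContours(m,c,-1,(0,255,0),1)
cv2.imwrite("pics/w2.png",m[:,:,::-1])
E
```

```text
d shift cm [-0.2  -0.01  5.02] turn wz 0.001 tilt [ 0.006 -0.002 -1.   ] q6 -1.28 grip 0.401
```

View pics/w2.png

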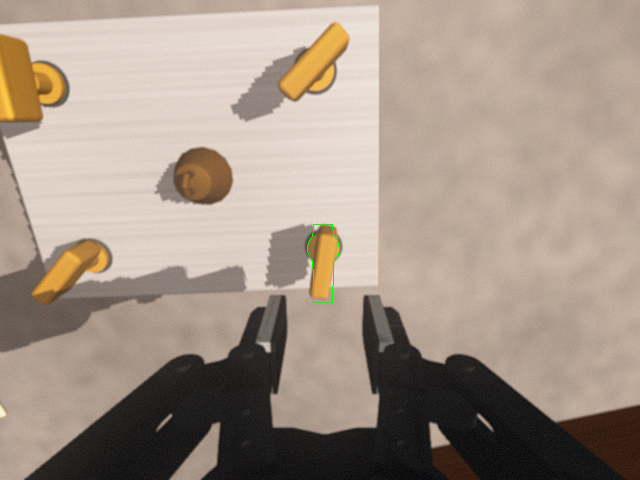

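The wrist view shows the overlay centred on d's bar at (323,263), with the open fingers (at x = 275 and 375) symmetric about it. Descending.

>>> play_rows([
  [0, 0, 1.25, 0, 0, 0],
  [0, 0, 1.25, 0, 0, 0],
  [0, 0, 1.25, 0, 0, 0],
  [0, 0, 1.25, 0, 0, 0],
  [0, 0, 0, 0, 0, 0],
])

```text
time: 4.53
tool_pos: [0.6508, 0.0358, 0.0867]
tcp_rot: [-0.432, -3.106, 0.001]
wrist_force: [-1.8, -0.8, -0.1]
width: 0.402
grip_force: 0.0
```

>>> play_rows([
  [0, 0, 0, 0, 0, 0],
  [0, 0, 0, 0, 0, 0],
  [0, 0, 0, 0, 0, 0],
])

```text
time: 4.78
tool_pos: [0.6543, 0.0361, 0.0914]
tcp_rot: [0.432, 3.11, 0.0]
wrist_force: [0.2, 0.9, -0.5]
width: 0.404
grip_force: 0.0
```

```bash
python3 -c "
from h import *
plan('d',.15,.087)"
```

```text
d shift cm [ 0.1  -0.04  0.44] turn wz 0.112 tilt [-0.001  0.    -1.   ] q6 -1.28 grip 0.404
```

>>> play_rows([
  [0.1, -0.04, 0.2, 0, 0, 0.11],
  [0, 0, 0.1, 0, 0, 0],
  [0, 0, 0, 0, 0, 0],
  [0, 0, 0, 0, 0, 0],
  [0, 0, 0, 0, 0, 0],
])

```text
time: 5.2
tool_pos: [0.6529, 0.0361, 0.088]
tcp_rot: [0.6, 3.083, 0.0]
wrist_force: [-0.5, -1.1, 0.3]
width: 0.402
grip_force: 0.0
```

>>> play_rows([
  [0, 0, 0, 0, 0, 0],
  [0, 0, 0, 0, 0, 0],
  [0, 0, 0, 0, 0, 0],
  [0, 0, 0, 0, 0, 0],
  [0, 0, 0, 0, 0, 0],
], grip=1)

```text
time: 5.62
tool_pos: [0.6526, 0.0361, 0.0876]
tcp_rot: [-0.602, -3.083, 0.0]
wrist_force: [-0.1, -0.7, 0.3]
width: -0.001
grip_force: 0.0
```

```bash
python3 -c "
from h import *
plan('d',.785,.087)"
```

```text
d shift cm [-0.07  0.02  0.06] turn wz 0.638 tilt [ 0. -0. -1.] q6 -1.17 grip -0.001
```

```bash
python3 - <<'E'
from h import *
a=optics.read_camera("side");b=optics.read_camera("wrist");c=optics.read_camera("top")
A=cv2.resize(a[130:430,230:530],(400,400));B=cv2.resize(c[100:360,200:460],(400,400))
cv2.imwrite("pics/m3.png",np.hstack([A,B])[:,:,::-1]); cv2.imwrite("pics/w3.png",b[:,:,::-1])
E
```

```text
(no output)
```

View pics/m3.png

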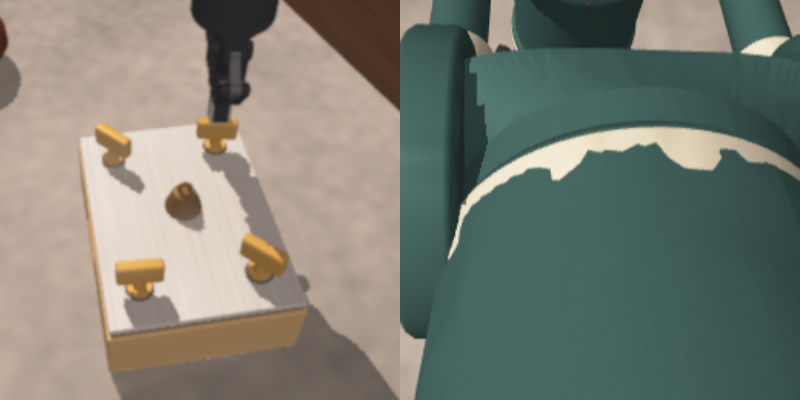

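View pics/w3.png

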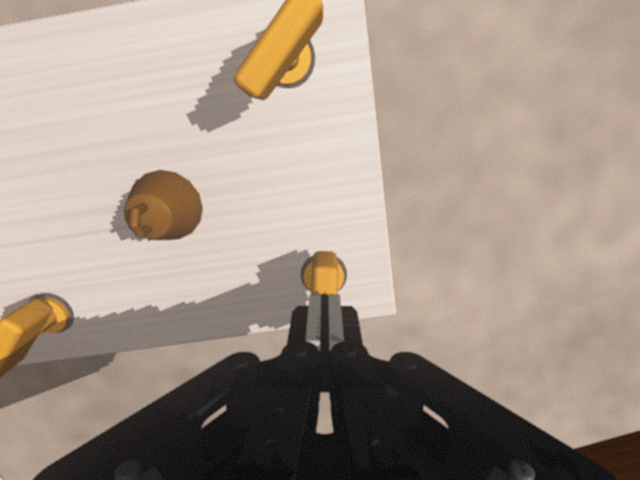

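```bash
python3 - <<'E'
from h import *
s=sensors.read_state(); M=Ro.from_rotvec(s["tcp_rot"]).as_matrix(); p=s["tool_pos"]; g=p-.0187*M[:,2]
print(p,M.round(3))
for n in("wrist","side"):
    i=optics.camera_info(n)
    print(n,"tcp",proj(i,p).round(1),"grasp",proj(i,g).round(1),"d .105/.117",proj(i,c2w(CASE,LOC['d'],.105)).round(1),proj(i,c2w(CASE,LOC['d'],.117)).round(1),"c",proj(i,c2w(CASE,LOC['c'],.117)).round(1))
i=optics.camera_info("wrist"); print("cam in tool",(M.T@(-i["R"].T@i["t"]-p)).round(4),"\n",(i["R"]@M).round(3))
print("side crop tip px full", 230+220*.75,130+122*.75)
E
```

```text
[0.65261042 0.03609034 0.08757891] [[-0.927  0.376 -0.   ]
 [ 0.376  0.927  0.   ]
 [ 0.    -0.    -1.   ]]
wrist tcp [322.7 282.6] grasp [322.5 299.9] d .105/.117 [323.  299.9] [323.  312.9] c [276.3  42.5]
side tcp [391.3 234.1] grasp [392.6 224.7] d .105/.117 [392.9 225.2] [393.8 219. ] c [314.9 228. ]
cam in tool [ 0.0845  0.001  -0.1717] 
 [[-0.001  1.     0.   ]
 [-0.945 -0.001 -0.328]
 [-0.328 -0.001  0.945]]
side crop tip px full 395.0 221.5
```

The closed fingers look as if they sit above d's bar: in the wrist view the pads start at row 293, and in the side view the tip is at about (395,221). The width also reads shut. So the true fingertips seem to be higher than the nominal TCP. I'll raise the arm and check numerically where the tip appears.

>>> play_rows([
  [0, 0, -2.5, 0, 0, 0],
  [0, 0, -2.5, 0, 0, 0],
  [0, 0, -1, 0, 0, 0],
  [0, 0, 0, 0, 0, 0],
  [0, 0, 0, 0, 0, 0],
])

```text
time: 6.18
tool_pos: [0.6532, 0.0361, 0.1481]
tcp_rot: [0.602, 3.082, 0.001]
wrist_force: [-0.1, -0.2, -1.2]
width: -0.004
grip_force: 0.0
```

>>> play_rows([
  [0, 0, 0, 0, 0, 0],
  [0, 0, 0, 0, 0, 0],
  [0, 0, 0, 0, 0, 0],
])

```text
time: 6.43
tool_pos: [0.6514, 0.036, 0.1456]
tcp_rot: [-0.602, -3.08, 0.001]
wrist_force: [-0.5, -0.2, 0.5]
width: 0.0
grip_force: 0.0
```

```bash
python3 - <<'E'
from h import *
s=sensors.read_state(); p=s["tool_pos"]; print(p,s["width"])
im=optics.read_camera("side"); i=optics.camera_info("side")
for dz in(0,.01,.02,.03,.04): print(dz,proj(i,p+[0,0,dz]).round(1))
g=cv2.cvtColor(im,cv2.COLOR_RGB2GRAY)
for r in range(165,235,3): print(r,g[r,376:416:3])
w=optics.read_camera("wrist"); cv2.imwrite("pics/w4.png",w[:,:,::-1]); 
cv2.imwrite("pics/s4.png",cv2.resize(im[100:280,300:500],(800,720))[:600,:,::-1])
E
```

```text
[0.6514321  0.03604635 0.14562146] 0.00043850850225664166
0 [394.6 203.8]
0.01 [395.4 198.1]
0.02 [396.2 192.3]
0.03 [397.  186.4]
0.04 [397.8 180.3]
165 [175 178 179 179 176  91  41  33  31  30  39  41  38  31]
168 [172 174 177 176 173 101  42  32  32  36  35  37  31  36]
171 [173 173 172 170 167 104  60  32  36  36  40  74  63 111]
174 [179 178 173 170 161 106  81  38  37  36  64 149 159 160]
177 [183 182 179 176 159 109  74  37  39  38  82 159 165 162]
180 [177 179 181 180 154 110  60  39  38  38  96 164 164 160]
183 [169 173 179 182 155 112  50  39  37  39 108 166 163 160]
186 [171 172 178 182 175 113  45  37  37  39 124 167 168 165]
189 [175 178 180 180 178 139 113 112 112 116 157 167 171 169]
192 [176 177 178 178 177 176 174 173 171 168 167 167 166 168]
195 [172 170 172 175 177 176 175 174 171 167 166 168 165 163]
198 [173 171 173 176 179 179 177 175 171 169 167 169 167 166]
201 [178 178 178 178 178 179 176 174 171 171 172 175 173 170]
204 [177 177 176 174 175 175 175 174 174 175 178 179 178 175]
207 [173 173 172 171 173 173 173 174 175 176 175 174 174 175]
210 [171 171 171 170 171 170 169 172 172 172 172 172 172 174]
213 [171 170 168 166 166 166 165 167 170 172 173 175 175 175]
216 [171 170 168 168 169 169 171 171 172 174 176 178 178 177]
219 [169 169 175 174 174 174 174 173 174 174 172 176 179 177]
222 [174 146 156 156 156 157 157 159 160 160 159 165 178 176]
225 [207 104 108 107 108 108 108 109 110 110 109 166 177 176]
228 [201 102 106 105 104 105 105 105 105 106 109 175 173 175]
231 [206 103 105 105 105 105 105 104 104 105 121 199 176 175]
234 [216 189 180 148 100 102 103 153 148 149 179 211 182 178]
```

View pics/s4.png

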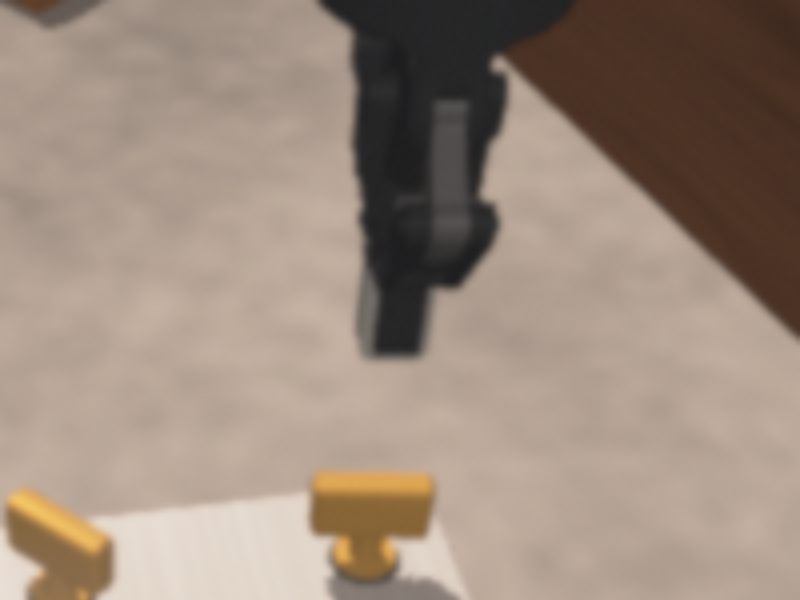

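In the side view the shut tip is at about (399,190), while the nominal TCP projects to (394.6,203.8). The wrist view agrees: the real tips are about 32 mm higher than the reported TCP. I'll go 32 mm deeper, in stages, watching the force.

>>> play_rows([
  [-0.1, 0, 2.0, 0, 0, 0],
  [0, 0, 2.0, 0, 0, 0],
  [0, 0, 2.0, 0, 0, 0],
  [0, 0, 0, 0, 0, 0],
  [0, 0, 0, 0, 0, 0],
], grip=0.6)

```text
time: 6.95
tool_pos: [0.6519, 0.0357, 0.0857]
tcp_rot: [-0.601, -3.079, 0.001]
wrist_force: [0.4, 0.4, 0.2]
width: 0.399
grip_force: 0.0
```

>>> play_rows([
  [0, 0, 0.5, 0, 0, 0],
  [0, 0, 0.5, 0, 0, 0],
  [0, 0, 0.5, 0, 0, 0],
  [0, 0, 0, 0, 0, 0],
  [0, 0, 0, 0, 0, 0],
])

```text
time: 7.37
tool_pos: [0.6535, 0.0357, 0.0726]
tcp_rot: [-0.602, -3.083, 0.0]
wrist_force: [0.1, 0.4, 0.3]
width: 0.405
grip_force: 0.0
```

```bash
python3 - <<'E'
from h import *
plan('d',.15,.055)
im=optics.read_camera("side");w=optics.read_camera("wrist")
cv2.imwrite("pics/m5.png",np.hstack([cv2.resize(im[130:280,320:470],(400,400)),cv2.resize(w[180:420,200:440],(400,400))])[:,:,::-1])
E
```

```text
d shift cm [0.03 0.03 1.76] turn wz 0.002 tilt [ 0. -0. -1.] q6 -1.17 grip 0.405
```

View pics/m5.png

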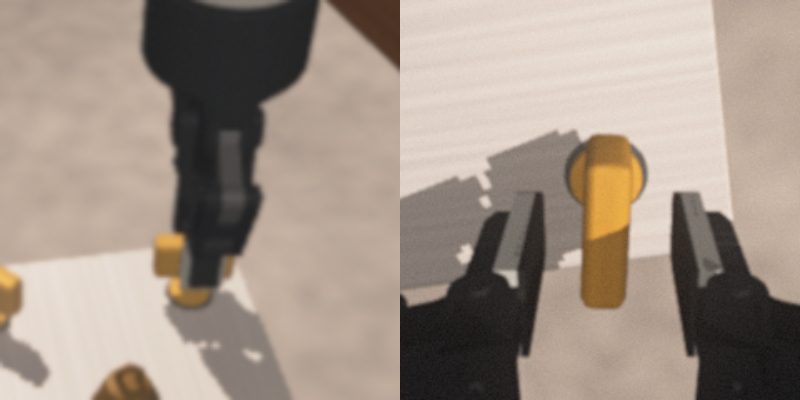

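Now the fingers straddle d's bar: it is centred and parallel in the wrist crop, and the front finger covers the bar in the side crop. One centimetre lower, then close.

>>> play_rows([
  [0, 0, 0.5, 0, 0, 0],
  [0, 0, 0.5, 0, 0, 0],
  [0, 0, 0, 0, 0, 0],
])

```text
time: 7.72
tool_pos: [0.6526, 0.0357, 0.0612]
tcp_rot: [-0.602, -3.081, 0.001]
wrist_force: [-0.1, -0.0, -1.1]
width: 0.402
grip_force: 0.0
```

>>> play_rows([
  [0, 0, 0, 0, 0, 0],
  [0, 0, 0, 0, 0, 0],
  [0, 0, 0, 0, 0, 0],
  [0, 0, 0, 0, 0, 0],
  [0, 0, 0, 0, 0, 0],
], grip=1)

```text
time: 8.13
tool_pos: [0.6533, 0.0354, 0.0624]
tcp_rot: [-0.602, -3.083, 0.001]
wrist_force: [-0.9, -2.4, -0.6]
width: 0.135
grip_force: 41.0
```

```bash
python3 -c "
from h import *
plan('d',.785,.062)"
```

```text
d shift cm [0.02 0.07 0.04] turn wz 0.637 tilt [ 0.    -0.001 -1.   ] q6 -1.17 grip 0.135
```

Gripped (width 0.135, 41 N). Turning to 0.785.

>>> play_rows([
  [0, 0, 0, 0, 0, 0.11],
  [0, 0, 0, 0, 0, 0.11],
  [0, 0, 0, 0, 0, 0.11],
  [0, 0, 0, 0, 0, 0.11],
  [0, 0, 0, 0, 0, 0.11],
])

```text
time: 8.55
tool_pos: [0.653, 0.0349, 0.0624]
tcp_rot: [-1.424, -2.8, 0.003]
wrist_force: [-1.1, -3.8, -0.5]
width: 0.133
grip_force: 41.1
```

>>> play_rows([
  [0, 0, 0, 0, 0, 0.087],
  [0, 0, 0, 0, 0, 0],
  [0, 0, 0, 0, 0, 0],
  [0, 0, 0, 0, 0, 0],
])

```text
time: 8.88
tool_pos: [0.6529, 0.0349, 0.0623]
tcp_rot: [-1.533, -2.741, 0.003]
wrist_force: [-2.1, -5.4, -0.4]
width: 0.13
grip_force: 41.2
```

```bash
python3 -c "
from h import *
plan('d',.785,.062)"
```

```text
d shift cm [0.08 0.1  0.03] turn wz 0.003 tilt [-0.    -0.002 -1.   ] q6 -0.53 grip 0.13
```

>>> play_rows([
  [0, 0, 0, 0, 0, 0],
  [0, 0, 0, 0, 0, 0],
  [0, 0, 0, 0, 0, 0],
], grip=0.6)

```text
time: 9.13
tool_pos: [0.6544, 0.0364, 0.0631]
tcp_rot: [1.535, 2.74, 0.003]
wrist_force: [0.6, -0.2, 0.1]
width: 0.4
grip_force: 0.0
```

>>> play_rows([
  [0, 0, -1.5, 0, 0, 0],
  [0, 0, -2, 0, 0, 0],
  [0, 0, -2, 0, 0, 0],
  [0, 0, 0, 0, 0, 0],
  [0, 0, 0, 0, 0, 0],
])

```text
time: 9.55
tool_pos: [0.6555, 0.0362, 0.1198]
tcp_rot: [1.535, 2.737, 0.004]
wrist_force: [-0.7, 0.3, 0.2]
width: 0.398
grip_force: 0.0
```

```bash
python3 -c "
from h import *
plan('b',.12,.117)"
```

```text
b shift cm [ -3.4  -19.29   0.2 ] turn wz -0.664 tilt [-0.002  0.004 -1.   ] q6 -0.53 grip 0.398
```

>>> play_rows([
  [-0.57, -3.2, 0, 0, 0, 0],
  [-0.57, -3.2, 0, 0, 0, 0],
  [-0.57, -3.2, 0, 0, 0, 0],
  [-0.57, -3.2, 0, 0, 0, 0],
  [-0.57, -3.2, 0, 0, 0, 0],
])

```text
time: 9.97
tool_pos: [0.5297, -0.0722, 0.1159]
tcp_rot: [-1.535, -2.739, 0.001]
wrist_force: [0.6, -0.5, 0.7]
width: 0.4
grip_force: 0.0
```

>>> play_rows([
  [-0.57, -3.2, 0, 0, 0, 0],
  [0, 0, 0, 0, 0, -0.11],
  [0, 0, 0, 0, 0, -0.11],
  [0, 0, 0, 0, 0, -0.11],
  [0, 0, 0, 0, 0, -0.11],
])

```text
time: 10.38
tool_pos: [0.5064, -0.0934, 0.1162]
tcp_rot: [-0.894, -3.01, -0.0]
wrist_force: [-0.4, -1.1, 0.6]
width: 0.402
grip_force: 0.0
```

>>> play_rows([
  [0, 0, 0, 0, 0, -0.11],
  [0, 0, 0, 0, 0, -0.11],
  [0, 0, 0, 0, 0, 0],
  [0, 0, 0, 0, 0, 0],
  [0, 0, 0, 0, 0, 0],
])

```text
time: 10.8
tool_pos: [0.507, -0.0933, 0.1168]
tcp_rot: [-0.57, -3.088, -0.0]
wrist_force: [-0.9, 0.6, 0.3]
width: 0.399
grip_force: 0.0
```

```bash
sed -i 's/^CASE=.*/CASE=[.580,-.0298,-1.809]/' h.py; python3 -c "
from h import *
plan('b',.12,.062)"
```

```text
b shift cm [-0.12 -0.1   5.48] turn wz -0.007 tilt [ 0.001 -0.    -1.   ] q6 -1.44 grip 0.399
```

Now descend on b and close.

>>> play_rows([
  [-0.12, -0.1, 1.5, 0, 0, 0],
  [0, 0, 1.5, 0, 0, 0],
  [0, 0, 1.5, 0, 0, 0],
  [0, 0, 0.9, 0, 0, 0],
  [0, 0, 0, 0, 0, 0],
])

```text
time: 11.22
tool_pos: [0.506, -0.0943, 0.061]
tcp_rot: [-0.568, -3.085, -0.001]
wrist_force: [-0.6, 0.0, -0.1]
width: 0.4
grip_force: 0.0
```

>>> play_rows([
  [0, 0, 0, 0, 0, 0],
  [0, 0, 0, 0, 0, 0],
  [0, 0, 0, 0, 0, 0],
  [0, 0, 0, 0, 0, 0],
  [0, 0, 0, 0, 0, 0],
], grip=1)

```text
time: 11.63
tool_pos: [0.5089, -0.0949, 0.0642]
tcp_rot: [0.567, 3.089, 0.0]
wrist_force: [0.4, 0.6, -1.3]
width: 0.13
grip_force: 41.8
```

```bash
python3 -c "
from h import *
plan('b',.785,.062)"
```

```text
b shift cm [ 0.13 -0.01  0.22] turn wz 0.66 tilt [-0.001  0.    -1.   ] q6 -1.44 grip 0.13
```

>>> play_rows([
  [0, 0, 0, 0, 0, 0.11],
  [0, 0, 0, 0, 0, 0.11],
  [0, 0, 0, 0, 0, 0.11],
  [0, 0, 0, 0, 0, 0.11],
  [0, 0, 0, 0, 0, 0.11],
])

```text
time: 12.05
tool_pos: [0.5087, -0.0951, 0.0642]
tcp_rot: [1.391, 2.815, -0.0]
wrist_force: [0.6, -0.3, -1.7]
width: 0.134
grip_force: 42.0
```

>>> play_rows([
  [0, 0, 0, 0, 0, 0.11],
  [0, 0, 0, 0, 0, 0],
  [0, 0, 0, 0, 0, 0],
  [0, 0, 0, 0, 0, 0],
])

```text
time: 12.38
tool_pos: [0.5087, -0.0952, 0.0642]
tcp_rot: [1.533, 2.741, -0.0]
wrist_force: [-0.5, -1.2, 1.8]
width: 0.128
grip_force: 42.2
```

```bash
python3 -c "
from h import *
plan('b',.785,.062)"
```

```text
b shift cm [ 0.1  -0.05  0.22] turn wz 0.003 tilt [-0.001  0.    -1.   ] q6 -0.78 grip 0.128
```

>>> play_rows([
  [0, 0, 0, 0, 0, 0],
  [0, 0, 0, 0, 0, 0],
  [0, 0, 0, 0, 0, 0],
], grip=0.6)

```text
time: 12.63
tool_pos: [0.5082, -0.0948, 0.0636]
tcp_rot: [-1.536, -2.74, -0.0]
wrist_force: [0.0, -0.8, 0.6]
width: 0.401
grip_force: 0.0
```

>>> play_rows([
  [0, 0, -1.5, 0, 0, 0],
  [0, 0, -2, 0, 0, 0],
  [0, 0, -2, 0, 0, 0],
  [0, 0, 0, 0, 0, 0],
  [0, 0, 0, 0, 0, 0],
])

```text
time: 13.05
tool_pos: [0.5096, -0.0951, 0.1199]
tcp_rot: [1.535, 2.737, 0.002]
wrist_force: [-0.7, 0.3, -0.4]
width: 0.403
grip_force: 0.0
```

```bash
python3 -c "
from h import *
plan('a',.72,.117)"
```

```text
a shift cm [-7.64  7.64  0.33] turn wz -0.064 tilt [-0.002  0.002 -1.   ] q6 -0.78 grip 0.403
```

>>> play_rows([
  [-2.5, 2.5, 0, 0, 0, -0.02],
  [-2.6, 2.5, 0, 0, 0, -0.02],
  [-2.6, 2.5, 0, 0, 0, -0.02],
  [0, 0, 0, 0, 0, 0],
  [0, 0, 0, 0, 0, 0],
])

```text
time: 13.47
tool_pos: [0.613, -0.1194, 0.116]
tcp_rot: [-1.453, -2.782, 0.001]
wrist_force: [-0.5, -0.3, -0.2]
width: 0.396
grip_force: 0.0
```

>>> play_rows([
  [0, 0, 0, 0, 0, 0],
  [0, 0, 0, 0, 0, 0],
  [0, 0, 0, 0, 0, 0],
])

```text
time: 13.72
tool_pos: [0.6114, -0.119, 0.1182]
tcp_rot: [-1.454, -2.783, 0.0]
wrist_force: [0.1, -0.3, -0.3]
width: 0.399
grip_force: 0.0
```

```bash
python3 -c "
from h import *
plan('a',.72,.062)"
```

```text
a shift cm [-0.31  0.18  5.62] turn wz -0.005 tilt [ 0.001 -0.001 -1.   ] q6 -0.84 grip 0.399
```

>>> play_rows([
  [-0.27, 0.15, 1.5, 0, 0, 0],
  [0, 0, 1.5, 0, 0, 0],
  [0, 0, 1.5, 0, 0, 0],
  [0, 0, 1.0, 0, 0, 0],
  [0, 0, 0, 0, 0, 0],
])

```text
time: 14.13
tool_pos: [0.6128, -0.1201, 0.0611]
tcp_rot: [-1.453, -2.78, 0.002]
wrist_force: [-0.7, 0.8, -0.3]
width: 0.399
grip_force: 0.0
```

>>> play_rows([
  [0, 0, 0, 0, 0, 0],
  [0, 0, 0, 0, 0, 0],
  [0, 0, 0, 0, 0, 0],
  [0, 0, 0, 0, 0, 0],
  [0, 0, 0, 0, 0, 0],
], grip=1)

```text
time: 14.55
tool_pos: [0.6161, -0.1208, 0.0645]
tcp_rot: [1.454, 2.784, 0.0]
wrist_force: [-1.0, 0.4, 2.1]
width: 0.134
grip_force: 42.0
```

```bash
python3 -c "
from h import *
plan('a',1.571,.062)"
```

```text
a shift cm [ 0.11 -0.1   0.25] turn wz 0.846 tilt [-0.001  0.001 -1.   ] q6 -0.84 grip 0.134
```

>>> play_rows([
  [0, 0, 0, 0, 0, 0.107],
  [0, 0, 0, 0, 0, 0.107],
  [0, 0, 0, 0, 0, 0.107],
  [0, 0, 0, 0, 0, 0.107],
  [0, 0, 0, 0, 0, 0.107],
])

```text
time: 14.97
tool_pos: [0.6156, -0.121, 0.0645]
tcp_rot: [2.144, 2.296, -0.001]
wrist_force: [-2.8, -0.6, 2.3]
width: 0.133
grip_force: 42.2
```

>>> play_rows([
  [0, 0, 0, 0, 0, 0.107],
  [0, 0, 0, 0, 0, 0.107],
  [0, 0, 0, 0, 0, 0.1],
  [0, 0, 0, 0, 0, 0],
  [0, 0, 0, 0, 0, 0],
])

```text
time: 15.38
tool_pos: [0.6152, -0.1211, 0.0645]
tcp_rot: [2.469, 1.943, -0.002]
wrist_force: [-5.5, -0.2, 5.9]
width: 0.131
grip_force: 42.7
```

```bash
python3 -c "
from h import *
plan('a',1.571,.062);print(sensors.read_state()['torque'])"
```

```text
a shift cm [ 0.04 -0.08  0.25] turn wz 0.001 tilt [-0.001 -0.001 -1.   ] q6 0.0 grip 0.131
[-0.07262762  0.87241864  0.17015179]
```

>>> play_rows([
  [0, 0, 0, 0, 0, 0.03],
  [0, 0, 0, 0, 0, 0],
  [0, 0, 0, 0, 0, 0],
])

```text
time: 15.63
tool_pos: [0.6153, -0.1211, 0.0645]
tcp_rot: [2.496, 1.908, -0.002]
wrist_force: [-5.5, -0.3, 6.0]
width: 0.133
grip_force: 44.5
```

```bash
python3 -c "
from h import *
plan('a',1.571,.062);print(sensors.read_state()['torque'])"
```

```text
a shift cm [ 0.04 -0.08  0.25] turn wz -0.027 tilt [-0.001 -0.001 -1.   ] q6 0.03 grip 0.133
[-0.08764117  0.86629134  0.82068618]
```

>>> play_rows([
  [0, 0, 0, 0, 0, 0],
  [0, 0, 0, 0, 0, 0],
  [0, 0, 0, 0, 0, 0],
], grip=0.6)

```text
time: 15.88
tool_pos: [0.6164, -0.1208, 0.0637]
tcp_rot: [2.5, 1.902, 0.002]
wrist_force: [1.1, 1.0, -0.2]
width: 0.399
grip_force: 0.0
```

>>> play_rows([
  [0, 0, -1.5, 0, 0, 0],
  [0, 0, -2, 0, 0, 0],
  [0, 0, -2, 0, 0, 0],
  [0, 0, 0, 0, 0, 0],
  [0, 0, 0, 0, 0, 0],
])

```text
time: 16.3
tool_pos: [0.6174, -0.1211, 0.1203]
tcp_rot: [2.498, 1.9, 0.004]
wrist_force: [-0.1, 0.8, 0.1]
width: 0.398
grip_force: 0.0
```

```bash
python3 -c "
from h import *
plan('c',.88,.117)"
```

```text
c shift cm [ 15.61 -11.8    0.28] turn wz -0.723 tilt [ 0.     0.004 -1.   ] q6 0.04 grip 0.398
```

>>> play_rows([
  [2.6, -1.97, 0, 0, 0, 0],
  [2.6, -1.97, 0, 0, 0, 0],
  [2.6, -1.97, 0, 0, 0, 0],
  [2.6, -1.97, 0, 0, 0, 0],
  [2.6, -1.97, 0, 0, 0, 0],
])

```text
time: 16.72
tool_pos: [0.5538, 0.032, 0.1167]
tcp_rot: [-2.5, -1.9, 0.003]
wrist_force: [0.2, 0.8, -0.1]
width: 0.398
grip_force: 0.0
```

>>> play_rows([
  [2.6, -1.97, 0, 0, 0, 0],
  [0, 0, 0, 0, 0, -0.12],
  [0, 0, 0, 0, 0, -0.12],
  [0, 0, 0, 0, 0, -0.12],
  [0, 0, 0, 0, 0, -0.12],
])

```text
time: 17.13
tool_pos: [0.5424, 0.0617, 0.1168]
tcp_rot: [-1.968, -2.447, 0.002]
wrist_force: [1.1, -0.1, -0.5]
width: 0.396
grip_force: 0.0
```

>>> play_rows([
  [0, 0, 0, 0, 0, -0.12],
  [0, 0, 0, 0, 0, -0.12],
  [0, 0, 0, 0, 0, 0],
  [0, 0, 0, 0, 0, 0],
  [0, 0, 0, 0, 0, 0],
])

```text
time: 17.55
tool_pos: [0.543, 0.0611, 0.1177]
tcp_rot: [-1.674, -2.657, 0.001]
wrist_force: [-0.1, -0.6, 0.1]
width: 0.401
grip_force: 0.0
```

```bash
python3 -c "
from h import *
plan('c',.88,.062)"
```

```text
c shift cm [-0.13  0.21  5.57] turn wz -0.006 tilt [ 0.001 -0.001 -1.   ] q6 -0.38 grip 0.401
```

>>> play_rows([
  [-0.1, 0.17, 1.5, 0, 0, 0],
  [0, 0, 1.5, 0, 0, 0],
  [0, 0, 1.5, 0, 0, 0],
  [0, 0, 0.9, 0, 0, 0],
  [0, 0, 0, 0, 0, 0],
])

```text
time: 17.97
tool_pos: [0.5432, 0.0608, 0.0619]
tcp_rot: [-1.671, -2.656, 0.005]
wrist_force: [0.3, -0.3, -0.1]
width: 0.402
grip_force: 0.0
```

>>> play_rows([
  [0, 0, 0, 0, 0, 0],
  [0, 0, 0, 0, 0, 0],
  [0, 0, 0, 0, 0, 0],
  [0, 0, 0, 0, 0, 0],
  [0, 0, 0, 0, 0, 0],
], grip=1)

```text
time: 18.38
tool_pos: [0.5455, 0.0609, 0.0652]
tcp_rot: [1.671, 2.66, -0.0]
wrist_force: [-3.2, -0.3, 1.8]
width: 0.129
grip_force: 40.6
```

```bash
python3 -c "
from h import *
plan('c',1.571,.062)"
```

```text
c shift cm [ 0.   -0.    0.32] turn wz 0.687 tilt [-0.  0. -1.] q6 -0.38 grip 0.129
```

Gripped; turn by 0.70 in total, ending lightly against the stop, then release and rise.

>>> play_rows([
  [0, 0, 0, 0, 0, 0.11],
  [0, 0, 0, 0, 0, 0.11],
  [0, 0, 0, 0, 0, 0.11],
  [0, 0, 0, 0, 0, 0.11],
  [0, 0, 0, 0, 0, 0.11],
])

```text
time: 18.8
tool_pos: [0.5454, 0.0609, 0.0652]
tcp_rot: [2.336, 2.1, -0.0]
wrist_force: [-3.9, -1.1, 2.6]
width: 0.131
grip_force: 40.7
```

>>> play_rows([
  [0, 0, 0, 0, 0, 0.1],
  [0, 0, 0, 0, 0, 0.055],
  [0, 0, 0, 0, 0, 0],
  [0, 0, 0, 0, 0, 0],
])

```text
time: 19.13
tool_pos: [0.5454, 0.0609, 0.0652]
tcp_rot: [2.484, 1.923, -0.001]
wrist_force: [-4.9, -1.9, 6.0]
width: 0.136
grip_force: 41.7
```

```bash
python3 -c "
from h import *
plan('c',1.571,.062);print(sensors.read_state()['torque'])"
```

```text
c shift cm [0.01 0.   0.32] turn wz -0.015 tilt [-0. -0. -1.] q6 0.32 grip 0.136
[-0.30071435  0.707935    0.35299867]
```

>>> play_rows([
  [0, 0, 0, 0, 0, 0],
  [0, 0, 0, 0, 0, 0],
  [0, 0, 0, 0, 0, 0],
], grip=0.6)

```text
time: 19.38
tool_pos: [0.5465, 0.0612, 0.0649]
tcp_rot: [2.486, 1.919, 0.003]
wrist_force: [-0.6, 0.3, 0.2]
width: 0.4
grip_force: 0.0
```

>>> play_rows([
  [0, 0, -1.5, 0, 0, 0],
  [0, 0, -2, 0, 0, 0],
  [0, 0, -2, 0, 0, 0],
  [0, 0, 0, 0, 0, 0],
  [0, 0, 0, 0, 0, 0],
])

```text
time: 19.8
tool_pos: [0.5474, 0.0612, 0.1212]
tcp_rot: [2.485, 1.918, 0.006]
wrist_force: [-0.8, -0.7, -0.8]
width: 0.401
grip_force: 0.0
```

```bash
python3 -c "
from h import *
plan('d',.785,.117)"
```

```text
d shift cm [ 0.12 10.81  0.46] turn wz -0.804 tilt [ 0.002  0.004 -1.   ] q6 0.32 grip 0.401
```

>>> play_rows([
  [0, 3.6, 0, 0, 0, 0],
  [0, 3.6, 0, 0, 0, 0],
  [0, 3.6, 0, 0, 0, 0],
  [0, 0, 0, 0, 0, -0.115],
  [0, 0, 0, 0, 0, -0.115],
])

```text
time: 20.22
tool_pos: [0.651, 0.033, 0.1169]
tcp_rot: [-2.244, -2.196, 0.003]
wrist_force: [-0.4, 1.0, 0.2]
width: 0.399
grip_force: 0.0
```

>>> play_rows([
  [0, 0, 0, 0, 0, -0.115],
  [0, 0, 0, 0, 0, -0.115],
  [0, 0, 0, 0, 0, -0.115],
  [0, 0, 0, 0, 0, -0.115],
  [0, 0, 0, 0, 0, -0.115],
])

```text
time: 20.63
tool_pos: [0.649, 0.0337, 0.1174]
tcp_rot: [-1.527, -2.743, 0.002]
wrist_force: [-0.1, -0.2, 0.2]
width: 0.397
grip_force: 0.0
```

>>> play_rows([
  [0, 0, 0, 0, 0, 0],
  [0, 0, 0, 0, 0, 0],
  [0, 0, 0, 0, 0, 0],
])

```text
time: 20.88
tool_pos: [0.6495, 0.0336, 0.1185]
tcp_rot: [-1.539, -2.737, 0.001]
wrist_force: [0.7, 0.1, -0.2]
width: 0.397
grip_force: 0.0
```

```bash
python3 -c "
from h import *
plan('d',.785,.062)"
```

```text
d shift cm [-0.04  0.32  5.65] turn wz -0.001 tilt [ 0.001 -0.001 -1.   ] q6 -0.53 grip 0.397
```

>>> play_rows([
  [-0.04, 0.25, 1.5, 0, 0, 0],
  [0, 0, 1.5, 0, 0, 0],
  [0, 0, 1.5, 0, 0, 0],
  [0, 0, 0.95, 0, 0, 0],
  [0, 0, 0, 0, 0, 0],
])

```text
time: 21.3
tool_pos: [0.6496, 0.0346, 0.061]
tcp_rot: [-1.535, -2.735, 0.005]
wrist_force: [-0.4, 0.3, -0.1]
width: 0.4
grip_force: 0.0
```

>>> play_rows([
  [0, 0, 0, 0, 0, 0],
  [0, 0, 0, 0, 0, 0],
  [0, 0, 0, 0, 0, 0],
  [0, 0, 0, 0, 0, 0],
  [0, 0, 0, 0, 0, 0],
], grip=1)

```text
time: 21.72
tool_pos: [0.6529, 0.0347, 0.0655]
tcp_rot: [1.536, 2.739, 0.001]
wrist_force: [1.8, 0.2, -3.8]
width: 0.131
grip_force: 42.0
```

```bash
python3 -c "
from h import *
plan('d',1.571,.062)"
```

```text
d shift cm [ 0.05 -0.03  0.35] turn wz 0.787 tilt [-0.001  0.001 -1.   ] q6 -0.53 grip 0.131
```

>>> play_rows([
  [0, 0, 0, 0, 0, 0.11],
  [0, 0, 0, 0, 0, 0.11],
  [0, 0, 0, 0, 0, 0.11],
  [0, 0, 0, 0, 0, 0.11],
  [0, 0, 0, 0, 0, 0.11],
])

```text
time: 22.13
tool_pos: [0.6523, 0.0346, 0.0655]
tcp_rot: [2.228, 2.214, -0.0]
wrist_force: [-0.1, 0.3, -1.7]
width: 0.13
grip_force: 42.2
```

>>> play_rows([
  [0, 0, 0, 0, 0, 0.11],
  [0, 0, 0, 0, 0, 0.11],
  [0, 0, 0, 0, 0, 0.035],
  [0, 0, 0, 0, 0, 0],
  [0, 0, 0, 0, 0, 0],
])

```text
time: 22.55
tool_pos: [0.652, 0.0346, 0.0655]
tcp_rot: [2.485, 1.923, -0.001]
wrist_force: [-2.8, -0.0, -0.8]
width: 0.131
grip_force: 42.8
```

```bash
python3 -c "
from h import *
plan('d',1.571,.062);print(sensors.read_state()['torque'])"
```

```text
d shift cm [0.04 0.02 0.35] turn wz -0.015 tilt [-0. -0. -1.] q6 0.27 grip 0.131
[0.07588377 0.32144843 0.58314672]
```

>>> play_rows([
  [0, 0, 0, 0, 0, 0],
  [0, 0, 0, 0, 0, 0],
  [0, 0, 0, 0, 0, 0],
], grip=0.6)

```text
time: 22.8
tool_pos: [0.6532, 0.0346, 0.0658]
tcp_rot: [2.486, 1.919, 0.002]
wrist_force: [-0.3, -1.1, 0.5]
width: 0.4
grip_force: 0.0
```

>>> play_rows([
  [0, 0, -1.5, 0, 0, 0],
  [0, 0, -2, 0, 0, 0],
  [0, 0, -2, 0, 0, 0],
  [0, 0, 0, 0, 0, 0],
  [0, 0, 0, 0, 0, 0],
])

```text
time: 23.22
tool_pos: [0.6542, 0.0346, 0.1223]
tcp_rot: [2.485, 1.918, 0.006]
wrist_force: [-0.5, 0.3, -0.4]
width: 0.4
grip_force: 0.0
```

```bash
python3 -c "
from h import *
plan('b',.785,.117)"
```

```text
b shift cm [-16.21 -10.91   0.46] turn wz -0.804 tilt [ 0.001  0.004 -1.   ] q6 0.27 grip 0.4
```

>>> play_rows([
  [-2.7, -1.8, 0, 0, 0, 0],
  [-2.7, -1.8, 0, 0, 0, 0],
  [-2.7, -1.8, 0, 0, 0, 0],
  [-2.7, -1.8, 0, 0, 0, 0],
  [-2.7, -1.8, 0, 0, 0, 0],
])

```text
time: 23.63
tool_pos: [0.5289, -0.0737, 0.1184]
tcp_rot: [-2.485, -1.919, 0.002]
wrist_force: [0.7, -0.7, 0.2]
width: 0.401
grip_force: 0.0
```

>>> play_rows([
  [-2.7, -1.8, 0, 0, 0, 0],
  [0, 0, 0, 0, 0, -0.115],
  [0, 0, 0, 0, 0, -0.115],
  [0, 0, 0, 0, 0, -0.115],
  [0, 0, 0, 0, 0, -0.115],
])

```text
time: 24.05
tool_pos: [0.5056, -0.0949, 0.1187]
tcp_rot: [-1.977, -2.439, 0.001]
wrist_force: [0.4, 0.1, -0.1]
width: 0.401
grip_force: 0.0
```

>>> play_rows([
  [0, 0, 0, 0, 0, -0.115],
  [0, 0, 0, 0, 0, -0.115],
  [0, 0, 0, 0, 0, -0.115],
  [0, 0, 0, 0, 0, 0],
  [0, 0, 0, 0, 0, 0],
])

```text
time: 24.47
tool_pos: [0.5061, -0.0946, 0.119]
tcp_rot: [-1.54, -2.736, 0.001]
wrist_force: [0.3, 0.2, 0.7]
width: 0.4
grip_force: 0.0
```

```bash
python3 -c "
from h import *
plan('b',.785,.062)"
```

```text
b shift cm [-0.09  0.15  5.7 ] turn wz -0.002 tilt [ 0.001 -0.001 -1.   ] q6 -0.78 grip 0.4
```

>>> play_rows([
  [-0.08, 0.13, 1.5, 0, 0, 0],
  [0, 0, 1.5, 0, 0, 0],
  [0, 0, 1.5, 0, 0, 0],
  [0, 0, 1.0, 0, 0, 0],
  [0, 0, 0, 0, 0, 0],
])

```text
time: 24.88
tool_pos: [0.5058, -0.0942, 0.0621]
tcp_rot: [-1.536, -2.734, 0.002]
wrist_force: [-0.2, 0.3, -0.1]
width: 0.399
grip_force: 0.0
```

>>> play_rows([
  [0, 0, 0, 0, 0, 0],
  [0, 0, 0, 0, 0, 0],
  [0, 0, 0, 0, 0, 0],
  [0, 0, 0, 0, 0, 0],
  [0, 0, 0, 0, 0, 0],
], grip=1)

```text
time: 25.3
tool_pos: [0.5087, -0.0949, 0.0657]
tcp_rot: [1.536, 2.74, 0.0]
wrist_force: [-0.8, -0.6, 0.1]
width: 0.126
grip_force: 41.4
```

```bash
python3 -c "
from h import *
plan('b',1.571,.062)"
```

```text
b shift cm [ 0.08 -0.06  0.37] turn wz 0.787 tilt [-0.001  0.    -1.   ] q6 -0.78 grip 0.126
```

>>> play_rows([
  [0, 0, 0, 0, 0, 0.11],
  [0, 0, 0, 0, 0, 0.11],
  [0, 0, 0, 0, 0, 0.11],
  [0, 0, 0, 0, 0, 0.11],
  [0, 0, 0, 0, 0, 0.11],
])

```text
time: 25.72
tool_pos: [0.5085, -0.095, 0.0656]
tcp_rot: [2.228, 2.214, -0.0]
wrist_force: [-1.7, -1.2, 0.8]
width: 0.13
grip_force: 41.5
```

>>> play_rows([
  [0, 0, 0, 0, 0, 0.11],
  [0, 0, 0, 0, 0, 0.11],
  [0, 0, 0, 0, 0, 0.035],
  [0, 0, 0, 0, 0, 0],
  [0, 0, 0, 0, 0, 0],
])

```text
time: 26.13
tool_pos: [0.5084, -0.095, 0.0656]
tcp_rot: [2.484, 1.922, -0.0]
wrist_force: [-2.7, -1.2, 2.2]
width: 0.132
grip_force: 42.3
```

```bash
python3 -c "
from h import *
plan('b',1.571,.062);print(sensors.read_state()['torque'])"
```

```text
b shift cm [ 0.03 -0.08  0.36] turn wz -0.016 tilt [-0.001  0.    -1.   ] q6 0.02 grip 0.132
[-0.18313084  0.41727826  0.42898052]
```

>>> play_rows([
  [0, 0, 0, 0, 0, 0],
  [0, 0, 0, 0, 0, 0],
  [0, 0, 0, 0, 0, 0],
], grip=0.6)

```text
time: 26.38
tool_pos: [0.509, -0.0947, 0.0654]
tcp_rot: [2.486, 1.919, 0.002]
wrist_force: [-0.4, 0.5, -0.2]
width: 0.4
grip_force: 0.0
```

>>> play_rows([
  [0, 0, -1.5, 0, 0, 0],
  [0, 0, -2, 0, 0, 0],
  [0, 0, -3, 0, 0, 0],
  [0, 0, -3.5, 0, 0, 0],
  [0, 0, -3.5, 0, 0, 0],
])

```text
time: 26.8
tool_pos: [0.5079, -0.0945, 0.2009]
tcp_rot: [-2.486, -1.919, 0.001]
wrist_force: [1.2, -0.6, -0.2]
width: 0.402
grip_force: 0.0
```

>>> play_rows([
  [-1.5, -1, -3, 0, 0, 0],
  [-1.5, -1, -3, 0, 0, 0],
  [-1.5, -1, 0, 0, 0, 0],
  [0, 0, 0, 0, 0, 0],
  [0, 0, 0, 0, 0, 0],
])

```text
time: 27.22
tool_pos: [0.4681, -0.1309, 0.2605]
tcp_rot: [2.488, 1.917, 0.002]
wrist_force: [-0.1, -0.0, 0.9]
width: 0.401
grip_force: 0.0
```

```bash
python3 - <<'E'
from h import *
a=optics.read_camera("side");b=optics.read_camera("wrist")
cv2.imwrite("pics/end.png",np.hstack([cv2.resize(a[180:440,260:500],(370,400)),cv2.resize(b,(430,400))])[:,:,::-1])
E
```

```text
(no output)
```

View pics/end.png

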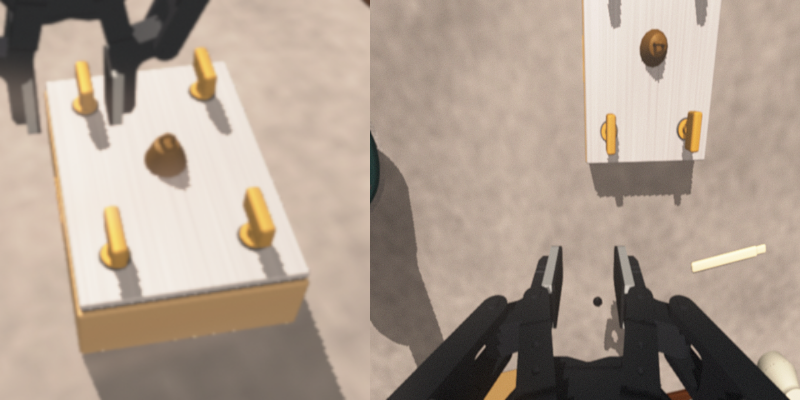

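The final view shows all four bars along the long sides, the bell standing in the middle at about (165,155) in the side crop, and the gripper clear of everything.

```bash
python3 -c "
from workcell import order
print(order.finish_job())"
```

```text
the job is handed in; nothing more can be done
None
```

I turned loose screws d and b to an eighth, then tightened a and c, then d and b, each to its stop with the bar along the long side; the bell still stands in the middle of the cover, and I handed the job in at about 27 s (no verdict was returned).

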